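# Start the polishing lathe at its third speed

## Task

Set the small polishing lathe going at third speed, using closed fingertips only: first push its speed lever back to the zero stop (the end of the slot nearest the robot), then press the raised near half of the power rocker down until it stays on, then push the lever away from the robot to the third click from zero and leave it resting in that notch. Once the power is on, never let the lever go past the third click. Work gently: nothing is pinched, lifted or carried, and the lathe and everything around it stay where they are.

Things in the scene. Friction and masses are not known exactly. Their poses are not given: they have to be found in the camera images.
- lathe: Bench polishing lathe, 4 to 5.5 kg, loose on rubber feet. Grey base 180 (x) x 280 (y) mm; origin at the centre of its underside; x points from front (robot side) to rear, y left, z up. Left half of the top: 80 mm motor (y -3 to 113 mm, top at z 148 mm), felt wheel on the spindle further left. Right half: flat metal panel at z = 66 mm with speed lever and power rocker.
- speed_lever (a joint): Lever travel in m along the lathe's +x: 0 at the zero stop, 0.070 at the far stop. A spring ball clicks into notches every 14 mm: 0, 0.014, 0.028, 0.042 (third click), 0.056, 0.070. About 5 N starts it out of a notch, then the push fades; 1 to 2 mm past the ridge midway it snaps into the next notch by itself. Starts in or beside notch 2, 3, 4 or 5. No scale is marked.
- lever_cap (a point): Centre of the lever's black cap, moving with it: in the lathe frame at x = -45 mm + travel, y = -65 mm, z = 88.5 mm. The cap is 14 mm along the slot (lathe x), 24 mm across (lathe y) and 21 mm high, 12 to 33 mm above the panel, on a thin stem. Push its flat near or far face.
- power_rocker (a joint): Angle of the power rocker in rad: 0 = off (near half standing up), 0.44 = on (near half down). Over-centre: past 0.22 it snaps over and stays. About 4 N near its outer end turns it over; the end moves down 7 mm.
- rocker_on (a point): Point on top of the rocker's near half to press straight down; moves with it. Rocker: black plate 33 (lathe x) x 20 mm in a frame 41 x 28 mm, 3.8 mm high; pivots about lathe y at lathe x = -35, y = -117, z = 69.5 mm. Off, this point is 10 mm nearer the robot than the pivot, about 9.5 mm above the panel, and the near edge 11 mm; on, that half is level with the frame.
- polish_bar: Part-used bar of polishing compound, half in its paper wrapper, 70 (along lathe y) x 28 x 22 mm high, lying loose on the lathe's top in front of the motor; origin at the centre of its underside. Leave alone.
- bur_stand: Round wooden bur holder, 64 mm across, 22 mm high with burs up to 49 mm, on the table to the right of the lathe; origin under its centre. Leave alone.
- pliers: Flat-nose pliers, 165 mm long, 12 mm thick, lying on the table; origin under the pivot. Leave alone.
- hammer: Bench hammer, 240 mm long, lying on the table to the right. Leave alone.
- jar: Glass jar with steel cap, 60 mm across, 65 mm high; origin at the centre of its underside. Leave alone.
- saw_frame_box: Flat steel tin for saw blades, 85 x 60 x 24 mm; origin at the centre of its underside. Leave alone.

How it is judged:
By the outcome, as a careful person would: the job done as asked, in the order asked, and still so for the second after the job is handed in, with the robot touching nothing.
It also fails if it takes over 56 s, if anything falls off the work surface, if the arm or the gripper's body presses on something with over 40 N, if the wrist force passes 120 N, or if a joint passes its speed limit or range.

## Robot

A 6-joint arm with a two-finger parallel gripper is mounted at the origin on the work surface. World frame = base frame: x ahead of the robot, y to its left, z up, the work surface at z = 0. Lengths are in mm, angles in rad, forces in N, time in s.
With the tool pointing down it reaches from about 275 to 825 mm from the base axis. Payload 4.9 kg.
Tool frame: the origin (TCP) lies at the very end of the fingers, on their centre line; the grasp point (between the pads) lies 19 mm behind it; z points along the fingers, y is the line along which they close (so a half turn about z gives the same grasp; the last joint's range is limited). The gripper opens to 85 mm and grips with 20 to 120 N. Pads are 22 mm wide; open, the fingers measure 114 mm over their backs; the gripper's body (76 mm by 85 mm) begins 54 mm behind the grasp point. The pads swing forward as they close: fully open they stand 13 mm farther back than shut.
Start: joints at [1.199, 0.326, -0.193, 1.052, 0, 1.437], TCP at [129.554, 534.541, 207.381] pointing down, gripper open.
Joint ranges: [-2.65, 2.65], [-0.97, 1.79], [-1.3, 1.35], [-1.93, 2.1], [-1.47, 1.37], [-3.14, 3.14]. Speed limits (rad/s): [2.57, 2.57, 3.14, 3.14, 3.14, 3.14].

## Interface

Orientations are given as [roll, pitch, yaw] about the fixed x, y, z axes, in that order (R = Rz(yaw) Ry(pitch) Rx(roll)).
In Python, from bench import bot, solve_ik, imaging gives the robot as it stands. Calls block until the motion is done:
- bot.move_ptp(position, orientation): joint-space move of the TCP to a pose.
- bot.movel(position, rot=None, max_speed=150, threshold=None): straight line of the TCP; rot=None keeps the orientation; max_speed is the mean speed in mm/s. With threshold (N) it stops when the force on the tool has changed by that much, and returns True; else False.
- bot.move_j(angles): joint-space move.
- bot.grip(opening, effort=None): opening from 0.0 (shut) to 1.0 (fully open); effort is the grip in N (None keeps the last); returns when the fingers have stopped.
- bot.dwell(seconds).
- solve_ik(position, orientation): joint angles nearest the present ones, or None.
- bot.get_state(): the state.
- imaging.capture(name): name is "scene" or "top"; returns the picture (420x560x3 uint8, blue, green, red); there is no depth.
- imaging.camera_model(name): a dict with "K" (3x3 intrinsics, pixels), "position" and "rotation" of the camera in the world. Camera axes: x right, y up, looking along -z (the intrinsics and any distortion apply to the point x, -y, -z); pixel columns grow to the right and rows downward; lengths in mm; the calibration is good to about 2 mm. A picture is of the moment at which its call begins. camera_model takes no time and is no camera call.
A pose or a line that the arm cannot do raises bot.IKError and nothing moves.
- bot.sign_off(): hands the job in; it is judged then, once.
The state is a dict: "t": time; "qpos": joint angles; "joint_velocities": joint speeds; "effort": joint torques, N m; "tcp_pos": TCP position; "orientation": TCP orientation; "contact_force": force on the tool from outside, world axes, zero at the start; "wrist_torque": the same for the moment, N m; "opening": opening from 0.0 (shut) to 1.0 (fully open); "gripper_force": force on a finger pad.
Only numpy, scipy, OpenCV 4.12 (cv2) and the standard library are available. Lean on these libraries where they do the work, as an engineer would, in place of code of your own. Each camera call takes 0.05 s, during which the arm holds its last target. There are 200 camera calls.

## Working session

There is one attempt and no reset: what is moved stays moved. The work goes in short steps, each a Python script; the robot and the scene stay as the last script left them, time stands still between calls to the robot, and variables do not carry over. Pictures are saved under pics/ and viewed, at most 10 in all, crops included, and the job is handed in when it is done.

```bash
mkdir -p pics; ls
python3 - <<'E'
from bench import bot, imaging
import cv2
for n in("scene","top"):
    cv2.imwrite(f"pics/{n}0.png",imaging.capture(n)); m=imaging.camera_model(n); print(n,m)
print(bot.get_state())
E
```

```text
pics
scene {'K': array([[490.08290176,   0.        , 282.26234763],
       [  0.        , 490.08290176, 215.56661415],
       [  0.        ,   0.        ,   1.        ]]), 'position': array([1215.16996036, -553.49004701, 1035.55848538]), 'rotation': array([0.70727255, 0.00400709, 0.84601436])}
top {'K': array([[411.92814236,   0.        , 282.39938174],
       [  0.        , 411.92814236, 214.39313008],
       [  0.        ,   0.        ,   1.        ]]), 'position': array([ 452.45736556,    1.71035555, 1123.10520838]), 'rotation': array([ 1.32666650e-01,  2.24786830e-04, -1.59344515e+00])}
{'t': 0.1, 'qpos': array([ 1.19880668e+00,  3.26853508e-01, -1.93483888e-01,  1.05201284e+00,
        1.19924707e-05,  1.43659845e+00]), 'joint_velocities': array([ 0.00094401, -0.00195549,  0.00207035,  0.00024198,  0.000813  ,
        0.00081799]), 'effort': array([ 1.89360464e-03, -4.44237220e+01,  2.63038927e+01,  7.93256855e-03,
       -6.57738747e-05,  6.81388428e-06]), 'tcp_pos': array([129.33442384, 533.99951536, 206.68902525]), 'orientation': array([-3.14005433e+00, -2.19789812e-04,  2.90380070e+00]), 'contact_force': array([-0.15011643, -0.14774355,  1.1038322 ]), 'wrist_torque': array([-0.0084053 ,  0.01150918,  0.02086254]), 'gripper_force': 0.0, 'opening': 1.0006143068005486}
```

View pics/scene0.png

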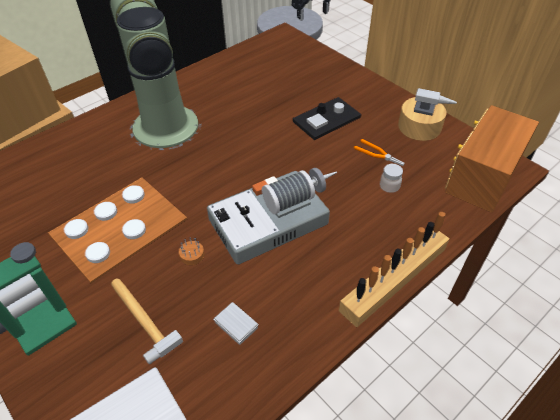

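View pics/top0.png

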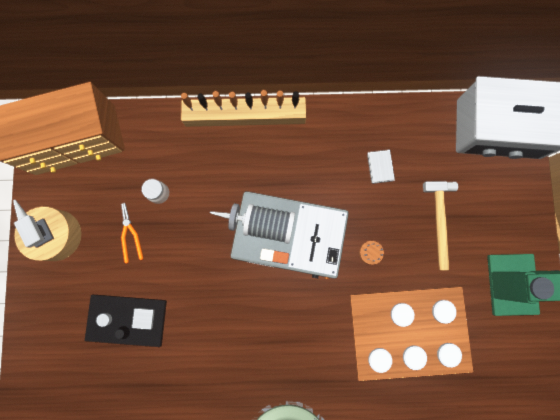

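View crops.

The views show the lathe at about top (290,235) and scene (268,215), with the white panel, slot lever and rocker on its right half. I'll zoom in on the panel in both.

Run:
```python
import cv2,numpy as np
a=cv2.imread("pics/top0.png")[185:285,225:355]; b=cv2.imread("pics/scene0.png")[165:265,200:335]
cv2.imwrite("pics/c_top.png",cv2.resize(a,None,fx=6,fy=6,interpolation=cv2.INTER_CUBIC))
cv2.imwrite("pics/c_scene.png",cv2.resize(b,None,fx=5.9,fy=5.9,interpolation=cv2.INTER_CUBIC))
```

```text
(no output)
```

View pics/c_top.png

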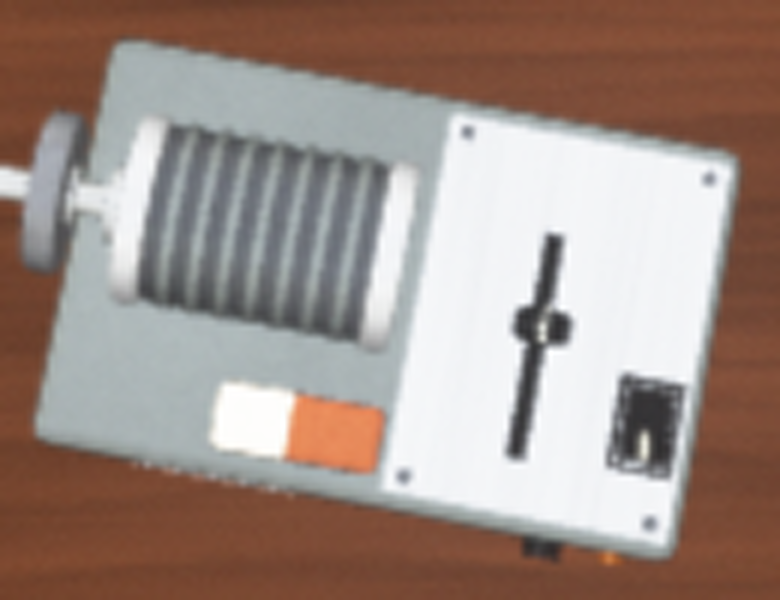

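View pics/c_scene.png

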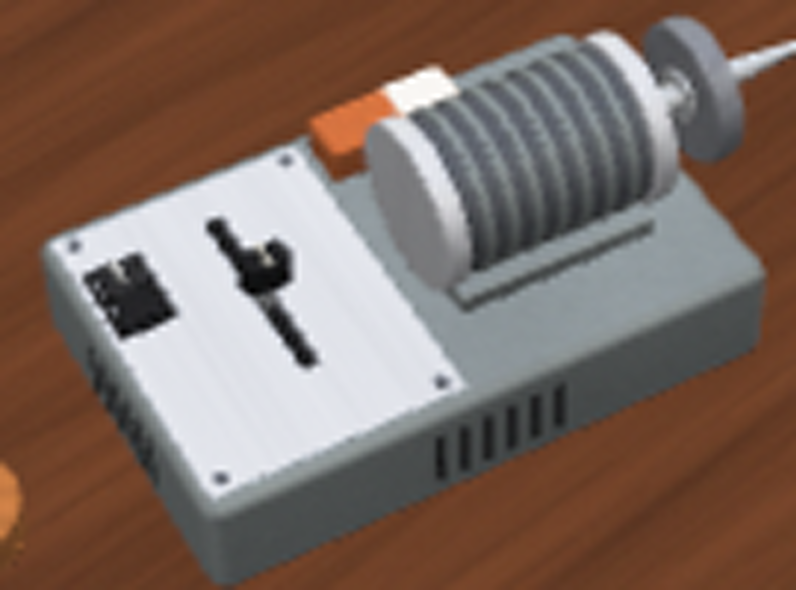

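Top crop: screws at (468,132),(709,178),(649,523),(404,476), slot from (555,235) to (515,458), cap near (543,325), rocker frame centre near (647,426). In the scene crop the cap is near (268,268), the rocker near (132,297), and the slot runs (217,225) to (308,360). Next I'll turn these into positions.

```bash
cat > h.py <<'E'
import numpy as np, cv2
from scipy.spatial.transform import Rotation as R
from bench import bot, solve_ik, imaging
def ray(n,p):
    m=imaging.camera_model(n); k=np.linalg.inv(m["K"])@[p[0],p[1],1]
    return m["position"], R.from_euler("xyz",m["rotation"]).as_matrix()@(k*[1,-1,-1])
def plane(n,p,z):
    c,d=ray(n,p); return (c+d*(z-c[2])/d[2])[:2]
def pix(n,P):
    m=imaging.camera_model(n); q=R.from_euler("xyz",m["rotation"]).as_matrix().T@(np.asarray(P)-m["position"])
    u=m["K"]@(q*[1,-1,-1]); return u[:2]/u[2]
def tri(pt,ps):
    A=0;b=0
    for n,p in(("top",pt),("scene",ps)):
        c,d=ray(n,p); d=d/np.linalg.norm(d); M=np.eye(3)-np.outer(d,d); A=A+M; b=b+M@c
    return np.linalg.solve(A,b)
E
python3 - <<'E'
from h import *
np.set_printoptions(precision=1,suppress=True)
T=lambda p:((np.array(p)+.5)/6-.5)+[225,185]
S=lambda p:((np.array(p)+.5)/5.9-.5)+[200,165]
pt=dict(s1=(468,132),s2=(709,178),s3=(649,523),s4=(404,476),slotF=(555,235),slotN=(515,458),rock=(647,426),cap=(543,325))
ps=dict(s1=(442,382),s2=(221,478),s3=(74,245),s4=(287,160),slotF=(309,362),slotN=(216,222),rock=(132,297),cap=(266,268))
for k in pt: print(k,plane("top",T(pt[k]),66),plane("scene",S(ps[k]),66),tri(T(pt[k]),S(ps[k])))
for n,f,pp in(("top",T,pt),("scene",S,ps)):
    q={k:plane(n,f(pp[k]),66) for k in pp}
    for a,b in(("s4","s1"),("s3","s2"),("slotN","slotF")):
        d=q[b]-q[a]; print(n,a,b,np.linalg.norm(d),np.degrees(np.arctan2(d[1],d[0])))
    for a,b in(("s2","s1"),("s3","s4")):
        d=q[b]-q[a]; print(n,a,b,np.linalg.norm(d),np.degrees(np.arctan2(d[1],d[0]))-90)
# dark blobs
for n,(x0,y0,w,h) in dict(top=(295,215,48,52),scene=(208,195,60,40)).items():
    im=cv2.imread(f"pics/{n}0.png"); g=im.max(2)[y0:y0+h,x0:x0+w]
    N,l,st,c=cv2.connectedComponentsWithStats((g<110).astype(np.uint8))
    for i in range(1,N):
        if st[i,4]>15: print(n,st[i],c[i]+[x0,y0],plane(n,c[i]+[x0,y0],68))
E
```

```text
s1 [612.8 -54.1] [613.5 -52.2] [613.3 -53.3  66.6]
s2 [ 590.3 -157.5] [ 590.9 -155.3] [ 590.8 -156.5   66.9]
s3 [ 443.6 -125.9] [ 443.8 -123.7] [ 444.1 -124.9   67.1]
s4 [465.7 -22.6] [466.7 -19.4] [466.6 -21.3  67.1]
slotF [567.1 -90.2] [566.7 -87.9] [567.4 -89.4  67.8]
slotN [472.2 -70. ] [475.3 -67.6] [473.3 -68.5  64.9]
rock [ 484.5 -126.6] [ 485.8 -122.8] [ 485.5 -124.9   67.3]
cap [528.5 -83.8] [512. -68.] [527.7 -80.7  89. ]
top s4 s1 150.4137950784289 -12.079185519417333
top s3 s2 150.1349428287591 -12.152462151690022
top slotN slotF 97.04102259551583 -12.026332055283707
top s2 s1 105.78426057016301 -12.23969877003006
top s3 s4 105.5918365829627 -12.088614859838941
scene s4 s1 150.32639252180357 -12.592342665717409
scene s3 s2 150.35368826140714 -12.10606556062872
scene slotN slotF 93.60054241973597 -12.565111055023303
scene s2 s1 105.53130326966847 -12.365311926215725
scene s3 s4 106.80726691350202 -12.379761914400746
top [ 15  10  10  36 103] [313.9 241.6] [521.1 -80.2]
top [ 32  33  11  15 109] [332.4 254.7] [ 486.7 -126.4]
scene [ 27   7  18  25 118] [244.3 212.5] [519.5 -74.9]
scene [  6  13  16  14 123] [221.7 214.8] [ 486.8 -124. ]
scene [  0  15  16  25 177] [213.4 226. ] [ 502.6 -162.6]
```

Both views agree: lathe origin ≈ (544.1, −17.8), yaw −12.2°, and lever travel ≈ 42 mm (notch 3). First I'll push the lever to zero.

```bash
cat >> h.py <<'E'
np.set_printoptions(precision=2,suppress=True)
O=np.array([544.1,-17.8]); YAW=np.radians(-12.2); E=[np.pi,0,np.pi+YAW]
C=np.array([[np.cos(YAW),-np.sin(YAW)],[np.sin(YAW),np.cos(YAW)]])
def W(x,y,z): return [*(O+C@[x,y]),z]           # lathe -> world
def L():                                         # TCP in lathe frame, force in lathe frame
    s=bot.get_state(); f=s["contact_force"]
    return s["t"], np.r_[C.T@(s["tcp_pos"][:2]-O),s["tcp_pos"][2]], np.r_[C.T@f[:2],f[2]], s["opening"]
E
python3 - <<'E'
from h import *
print(solve_ik(W(26,-65,220),E))
bot.grip(0.0,20)
bot.move_ptp(W(26,-65,200),E); print(*L())
print(bot.movel(W(26,-65,110),max_speed=120), bot.movel(W(26,-65,83),max_speed=50,threshold=10)); print(*L())
print("contact",bot.movel(W(8,-65,83),max_speed=12,threshold=3)); print(*L())
cv2.imwrite("pics/c1.png",cv2.resize(imaging.capture("scene")[140:260,180:340],None,fx=4,fy=4,interpolation=cv2.INTER_CUBIC))
E
```

```text
[-0.29  0.34 -0.14  1.09  0.   -0.07]
3.525 [ 25.88 -64.13 200.03] [-0.49 -0.05  0.24] 0.001480617589601004
False False
5.1167 [ 25.99 -65.01  82.89] [ 0.21 -0.3  -0.13] 0.0003198420161179166
contact False
6.7667 [  8.07 -65.04  83.01] [ 0.18  0.01 -0.  ] 0.002031662383833162
```

View pics/c1.png

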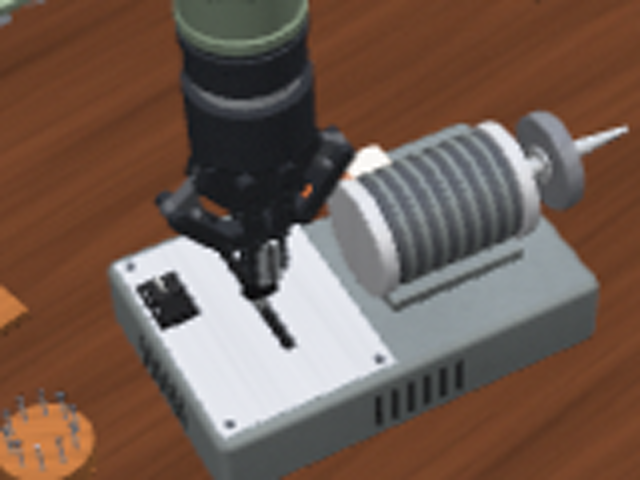

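The fingers stand just behind the cap, near (265,285), and haven't touched it yet, so the tip must be thinner than assumed. I'll keep going toward the robot in small steps.

Run:
```python
from h import *
c=bot.movel(W(-6,-65,83),max_speed=10,threshold=2.5); t,p,f,_=L(); print("contact",c,t,p,f)
if c:
    h=p[0]; x=h
    for d in range(6,48,6):
        hit=bot.movel(W(h-d,-65,83),max_speed=15,threshold=14); print(hit,*L()[:3])
        if hit: break
```

```text
contact False 8.3667 [ -5.91 -65.02  83.02] [ 0.22  0.77 -0.43]
```

Run:
```python
from h import *
a=imaging.capture("scene")[180:250,210:290]; b=imaging.capture("top")[190:275,280:350]
r=lambda i:cv2.resize(i,(390,int(390*i.shape[0]/i.shape[1])),interpolation=cv2.INTER_CUBIC)
a,b=r(a),r(b); H=max(len(a),len(b)); p=lambda i:cv2.copyMakeBorder(i,0,H-len(i),0,0,0)
cv2.imwrite("pics/c2.png",np.hstack([p(a),p(b)]))
```

```text
(no output)
```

View pics/c2.png

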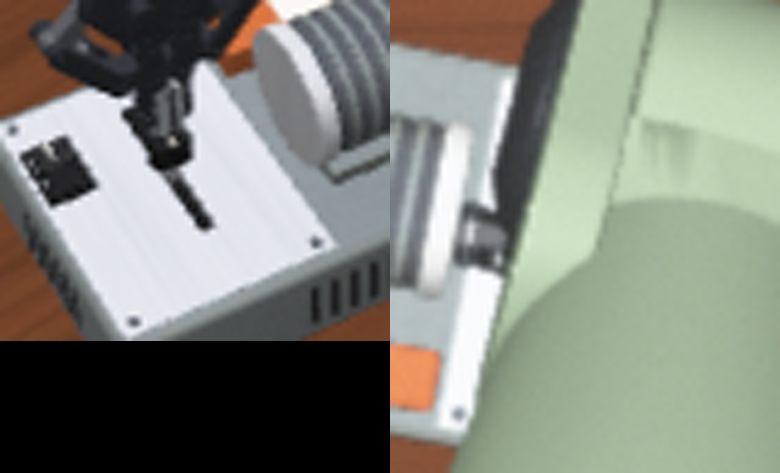

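Run:
```python
from h import *
print("tcp",pix("scene",bot.get_state()["tcp_pos"]),"capcentre42",pix("scene",W(-3,-65,88.5)),"captop",pix("scene",W(-3,-65,99)), "cap 28", pix("scene",W(-17,-65,88.5)))
a=imaging.capture("scene")
i0=cv2.imread("pics/scene0.png")
r=lambda i:cv2.resize(i[185:235,220:270],(395,395),interpolation=cv2.INTER_NEAREST)
cv2.imwrite("pics/c3.png",np.hstack([r(i0),r(a)]))
```

```text
tcp [243.64 210.77] capcentre42 [244.02 210.11] captop [243.76 207.4 ] cap 28 [241.6  206.56]
```

View pics/c3.png

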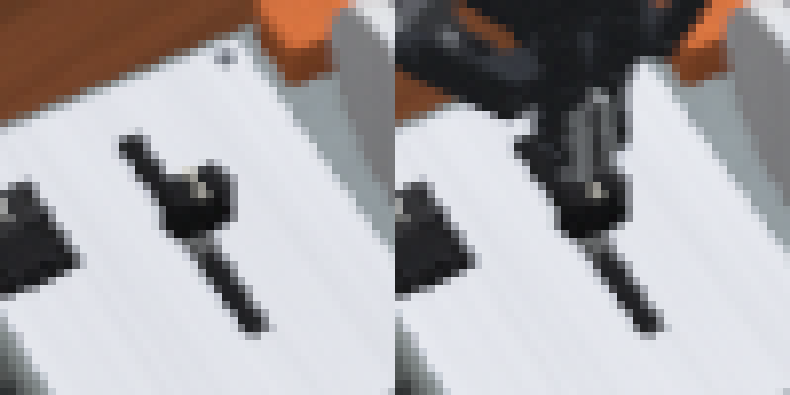

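The cap has not moved: its white dot still shows at (597,190) below the finger end. The fingertip is passing over the cap, so the real tip sits higher than the nominal TCP. I'll calibrate by gently touching bare panel (z = 66), well clear of the motor.

Run:
```python
from h import *
bot.movel(W(-6,-65,115),max_speed=120)
bot.movel(W(45,-95,95),max_speed=150); print(*L())
i=imaging.capture("scene"); print(pix("scene",bot.get_state()["tcp_pos"]))
c=bot.movel(W(45,-95,45),max_speed=20,threshold=3); print(c,*L())
j=imaging.capture("scene"); print(pix("scene",bot.get_state()["tcp_pos"]))
r=lambda i:cv2.resize(i[170:250,210:290],(395,395),interpolation=cv2.INTER_NEAREST)
cv2.imwrite("pics/c4.png",np.hstack([r(i),r(j)]))
```

```text
9.5 [ 43.86 -94.85  94.06] [-1.09  0.07 -0.11] 0.003665188864930656
[241.56 225.29]
False 12.2 [ 45.06 -95.02  45.07] [ 0.56 -0.24  0.77] 0.0020502020852991576
[242.94 237.92]
```

View pics/c4.png

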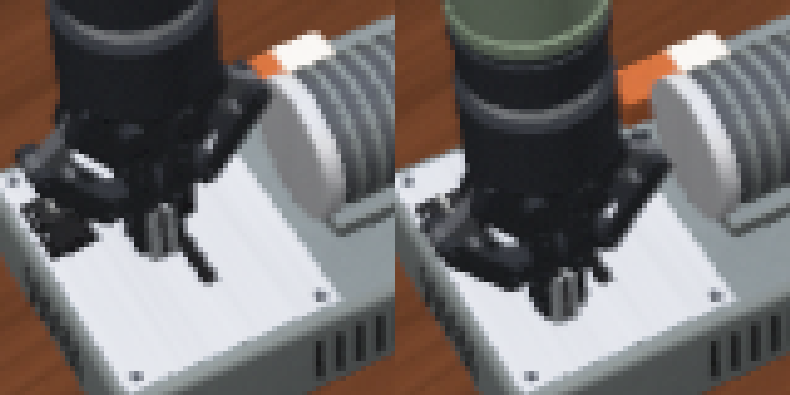

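The shut fingertip sits at about (565,322) right-hand, above its predicted pixel, and nothing has touched yet at TCP z = 45. I'll continue down gently to find the panel.

Run:
```python
from h import *
c=bot.movel(W(45,-95,34),max_speed=10,threshold=3); print(c,*L())
if c: bot.movel(W(45,-95,L()[1][2]+3),max_speed=20); print(*L())
```

```text
True 12.7583 [ 45.1  -95.01  42.17] [-1.34  1.31  4.2 ] -0.0027170481125628836
13.0917 [ 44.94 -94.99  45.07] [ 0.61 -0.56  0.55] -0.0002895431317126664
```

Panel contact came at TCP z 42.3, so the real tip is about 23.7 mm above the TCP. Before working beside the motor I'll check the knuckle width from that picture.

Run:
```python
from h import *
n=np.r_[C[:,0],0]
for q in((670,160),(650,215),(630,225),(440,260),(400,235),(565,322)):
    c,d=ray("scene",(210+(q[0]-395)/4.94,170+q[1]/4.94))
    for x in(45,56):
        P=c+d*(n@(np.array(W(x,0,0))-c))/(n@d); print(q,x,np.r_[C.T@(P[:2]-O),P[2]])
```

```text
(670, 160) 45 [ 45.   -25.77 142.93]
(670, 160) 56 [ 56.   -31.17 156.49]
(650, 215) 45 [ 45.   -38.39 108.32]
(650, 215) 56 [ 56.   -43.61 122.41]
(630, 225) 45 [ 45.   -49.85 107.14]
(630, 225) 56 [ 56.   -54.89 121.24]
(440, 260) 45 [  45.   -151.29  139.69]
(440, 260) 56 [  56.   -154.79  153.3 ]
(400, 235) 45 [  45.   -168.68  168.41]
(400, 235) 56 [  56.   -171.91  181.58]
(565, 322) 45 [ 45.   -90.21  53.34]
(565, 322) 56 [ 56.   -94.64  68.26]
```

Knuckle clearance is fine if I offset slightly to y = −71. Now push the lever to zero at the corrected height.

```bash
cat >> h.py <<'E'
DZ=23.7
def T(x,y,ztip): return W(x,y,ztip-DZ)
E
python3 - <<'E'
from h import *
bot.movel(T(45,-95,115),max_speed=150)
bot.movel(T(24,-71,115),max_speed=100)
print(bot.movel(T(24,-71,86),max_speed=60,threshold=10))
c=bot.movel(T(4,-71,86),max_speed=12,threshold=3); t,p,f,_=L(); print("contact",c,t,p,f)
if c:
    hit=bot.movel(T(-24,-71,86),max_speed=16,threshold=14); print(hit,*L()[:3])
    if not hit: hit=bot.movel(T(-32,-71,86),max_speed=8,threshold=8); print(hit,*L()[:3])
E
```

```text
False
contact True 15.6083 [ 14.12 -71.    62.27] [ 1.07 -0.46  2.02]
False 18.0917 [-23.97 -71.03  62.29] [ 0.32 -0.01  0.16]
True 18.825 [-27.53 -71.04  62.55] [ 0.32 -0.07  0.93]
```

The lever met a firm stop at tip x = −27.5, against −27 expected for zero. Next is the rocker.

Run:
```python
from h import *
bot.movel(T(-20,-71,86),max_speed=30)
bot.movel(T(-20,-71,118),max_speed=100)
bot.movel(T(-47,-119,118),max_speed=100)
bot.movel(T(-47,-119,88),max_speed=60,threshold=10)
bot.dwell(0.1)
for z in(74,72,70.6):
    c=bot.movel(T(-47,-119,z),max_speed=10,threshold=12); s=L(); print(z,c,s[0],s[1]+[0,0,DZ],s[2])
    if c: break
bot.dwell(0.15); print(*L())
bot.movel(T(-47,-119,118),max_speed=80)
bot.movel(T(-100,-119,190),max_speed=200); print(*L())
a=imaging.capture("scene")
i0=cv2.imread("pics/scene0.png")
r=lambda i:cv2.resize(i[185:245,205:265],(395,395),interpolation=cv2.INTER_NEAREST)
cv2.imwrite("pics/c5.png",np.hstack([r(i0),r(a)]))
```

```text
74 False 22.7083 [ -46.63 -119.01   74.  ] [0.1  0.1  0.78]
72 False 23.0583 [ -46.92 -119.02   71.89] [0.56 0.36 0.12]
70.6 True 23.3 [ -46.7  -119.04   71.19] [-0.9  -0.23  5.47]
23.45 [ -46.72 -119.02   47.48] [-0.63  0.12  5.25] 0.0001687492188390474
24.7917 [ -99.65 -119.07  165.9 ] [-0.29 -0.95  0.49] -0.0015428458566230571
```

View pics/c5.png

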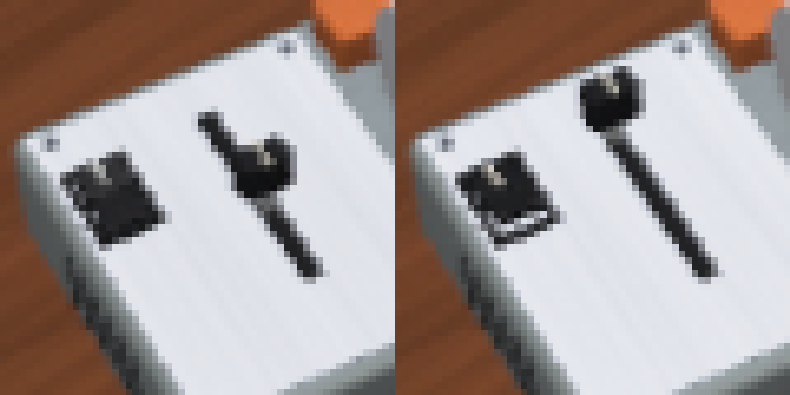

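The rocker is on: its far half is up, showing a light gap at (520,218). The lever sits at the zero end with its cap at (612,100), and the lathe hasn't moved. Now push forward to the third click.

Run:
```python
from h import *
bot.movel(T(-82,-71,115),max_speed=150)
print(bot.movel(T(-82,-71,86),max_speed=60,threshold=10)); bot.dwell(.1)
bot.movel(T(-70,-71,86),max_speed=20,threshold=3); print(*L()[:3])
c=bot.movel(T(-58,-71,86),max_speed=8,threshold=2.5); t,p,f,_=L(); print("contact",c,t,p,f)
if c and -66<p[0]<-60:
    h=p[0]
    for d,v in((24,15),(34,12),(37.5,8)):
        hit=bot.movel(T(h+d,-71,86),max_speed=v,threshold=11); print(d,hit,*L()[:3])
        if hit: break
```

```text
False
27.0833 [-70.16 -70.98  62.2 ] [ 0.33 -0.45 -0.64]
contact True 28.0 [-63.82 -70.95  61.87] [ 0.75 -0.67  0.04]
24 False 29.7667 [-39.71 -70.99  62.37] [ 0.33 -0.31 -0.22]
34 False 30.75 [-30.09 -70.93  61.99] [-2.13 -0.46 -1.47]
37.5 False 31.3417 [-25.75 -71.07  62.55] [-0.21 -0.79  0.17]
```

Run:
```python
from h import *
bot.movel(T(-34,-71,86),max_speed=40); bot.movel(T(-45,-71,120),max_speed=100)
bot.movel(T(-140,-71,200),max_speed=200); bot.dwell(.2); print(*L())
a=imaging.capture("scene"); b=imaging.capture("top")
i0=cv2.imread("pics/scene0.png")
for n,i in(("before",i0),("now",a)):
    g=i.max(2)[195:235,208:268]
    N,l,st,c=cv2.connectedComponentsWithStats((g<110).astype(np.uint8))
    print(n,[(c[k]+[208,195]).round(2) for k in range(1,N) if st[k,4]>60])
r=lambda i:cv2.resize(i[185:245,205:265],(395,395),interpolation=cv2.INTER_NEAREST)
cv2.imwrite("pics/c6.png",np.hstack([r(i0),r(a)]))
# anything displaced elsewhere?
d=cv2.absdiff(i0,a).max(2); d=(d>60).astype(np.uint8); N,l,st,c=cv2.connectedComponentsWithStats(d)
print([list(st[k]) for k in range(1,N) if st[k,4]>8])
```

```text
33.1667 [-139.84  -71.01  175.49] [ 1.07  0.55 -0.35] 0.00300322530581647
before [array([244.35, 212.47]), array([221.75, 214.85]), array([213.37, 226.  ])]
now [array([244.35, 212.47]), array([221.58, 214.43]), array([213.46, 225.96])]
[[np.int32(111), np.int32(0), np.int32(46), np.int32(22), np.int32(424)], [np.int32(164), np.int32(0), np.int32(61), np.int32(65), np.int32(1822)], [np.int32(291), np.int32(0), np.int32(19), np.int32(19), np.int32(169)], [np.int32(322), np.int32(0), np.int32(9), np.int32(14), np.int32(92)], [np.int32(218), np.int32(3), np.int32(3), np.int32(6), np.int32(15)], [np.int32(226), np.int32(13), np.int32(8), np.int32(36), np.int32(129)], [np.int32(111), np.int32(24), np.int32(16), np.int32(35), np.int32(211)], [np.int32(160), np.int32(40), np.int32(8), np.int32(6), np.int32(30)], [np.int32(130), np.int32(45), np.int32(10), np.int32(10), np.int32(47)], [np.int32(197), np.int32(51), np.int32(25), np.int32(13), np.int32(119)], [np.int32(135), np.int32(58), np.int32(20), np.int32(17), np.int32(121)], [np.int32(163), np.int32(59), np.int32(7), np.int32(10), np.int32(34)], [np.int32(190), np.int32(68), np.int32(32), np.int32(12), np.int32(49)], [np.int32(190), np.int32(77), np.int32(32), np.int32(21), np.int32(411)], [np.int32(187), np.int32(93), np.int32(50), np.int32(57), np.int32(1356)], [np.int32(220), np.int32(217), np.int32(8), np.int32(4), np.int32(14)]]
```

View pics/c6.png

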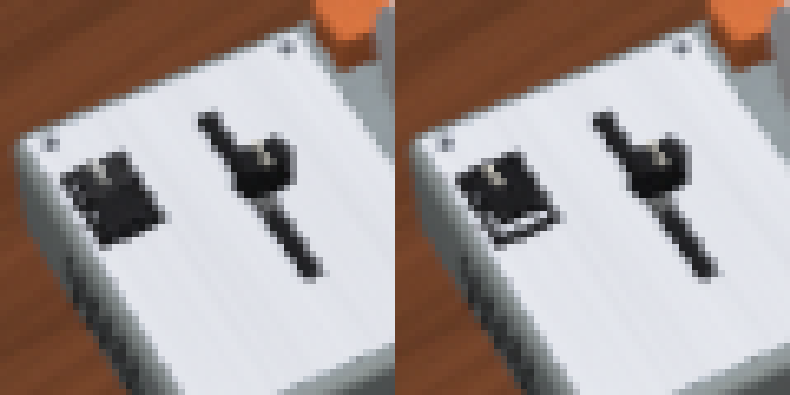

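The cap is at (660,170), the same pixel as its starting notch (travel 42 mm, third click). The rocker is still on, and nothing in the picture has changed except the arm and the rocker. Handing in.

```bash
python3 -c "
from bench import bot
print(bot.sign_off())"
```

```text
the job is handed in; nothing more can be done
None
```

I pushed the lever to the zero stop, pressed the power rocker on, then pushed the lever to the third click and left it there; the last pictures show both in place and the lathe unmoved, and the job was handed in at about 33 s.

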